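Load the glass dish into the plasma cleaner and shut its lid

TASK

Gently slide the glass dish along the loading ledge, without lifting it, fully home into the plasma cleaner's open chamber, so that it all but touches or just rests against the back wall; it is fragile, so never press or knock it hard. Then swing the lid slowly down until it is fully shut over the dish, without slamming it. Leave the steel beaker beside the dish and the two wash bottles where they are.

Things in the scene. Friction and masses are not known exactly. Their poses are not given: they have to be found in the camera images.
- cleaner: Plasma cleaner fixed to the bench. +x points from its loading ledge into the chamber, z up, origin on the bench. Ledge and chamber floor are one flat surface 30 mm above the bench: x -300 to 100 mm, y -125 to 145 mm. A fixed white console with teal corner posts, 110 mm high, stands at y 150 to 285, x -105 to 105 mm.
- seat (a point): Where the dish's centre lies when it touches the chamber's back wall: x = 13, y = 0, z = 48 mm in the cleaner's frame; same axes. The chamber's side walls have inner faces at y = +74 and -74 mm (x -45 to 85 mm), the back wall's is at x = 68 mm; all are 12 to 14 mm thick and end 75 mm above the bench. Its -x side and its top are open while the lid is up.
- dish_center (a point): Centre, half-way up, of the open round glass dish, 110 mm across, 36 mm high, wall 5 mm, about 0.3 kg, standing loose on the ledge. The glass is fragile: a push of up to 8 N on it is safe, more is not. Sliding it takes about 1 to 3 N.
- lid (a joint): Lid angle (rad): 0 fully shut, 1.57 upright, 1.95 end of travel, leaning back. Stiff hinge: the lid stays where it is left; moving it takes 1 to 5 N near its free edge. A white plate 172 mm wide, 8 mm thick, 165 mm from hinge to free edge; its outer face lies 9 mm off the hinge axis.
- hinge (a point): Middle of the lid's hinge axis, which runs along the cleaner's y at x = +85 mm, 78 mm above the bench (behind the chamber). From it the lid plate extends toward -x when shut and straight up at 1.57 rad.
- lid_edge (a point): Middle of the lid's free edge, on its outer (upper when shut) face, 165 mm from the hinge. A skirt 45 mm deep hangs from the lid's underside 20 mm short of this edge; when shut it closes the chamber's -x side, its inner face at x = -56 mm in the cleaner's frame.
- beaker: Bystander: steel beaker 48 mm across, 58 mm high, standing on the ledge beside the dish at the cleaner's +y side; origin under its base.
- wash_bottle_a: Bystander: white wash bottle with red spout, 190 mm high; origin under its base.
- wash_bottle_b: Bystander: the other such wash bottle.
- dish: The same dish; origin at the centre of its underside, 18 mm below point dish_center.
Things that resemble listed ones, but are neither listed nor needed, are in the scene too. What is shaped like the dish but green or purple is not meant.

How it is judged (in metres and radians):
On the way:
1. the dish is fully home in the chamber while the lid is still up (x of dish_center in the frame of cleaner above 0.003 m and z of dish_center in the frame of cleaner below 0.054 m and angle between dish_center's own z axis and vertical below 0.06 rad and value of joint lid above 1 rad), for 0.2 s.
At the end, for the whole second after the job is handed in: The dish stands flat on the chamber floor, within 10 mm of touching the back wall, at rest, and the lid is shut over it (lid angle under 0.06 rad) (x of dish_center in the frame of cleaner above 0.003 m and z of dish_center in the frame of cleaner below 0.054 m and angle between dish_center's own z axis and vertical below 0.06 rad and value of joint lid below 0.06 rad and linear speed of dish below 0.02 m/s).
It fails at once if the robot presses or knocks the glass dish with more than 8 N (contact force between dish and the fingers above 8 N or contact force between dish and the arm above 8 N).
It fails at once if the lid presses or knocks the dish with more than 8 N (contact force between dish and lid above 8 N).
It fails at once if the dish is lifted more than 12 mm or tipped more than 0.2 rad (z of dish_center in the frame of cleaner above 0.06 m or angle between dish_center's own z axis and vertical above 0.2 rad).
It fails at once if the lid is slammed: swung shut faster than 2.5 rad/s (velocity of joint lid below -2.5 rad/s).
It fails at once if the beaker or a wash bottle is moved more than 30 mm (distance of any of beaker, wash_bottle_a, wash_bottle_b from where it was at the start of the episode above 0.03 m).
It also fails if it takes over 61 s, if anything falls off the work surface, if the arm or the gripper's body presses on something with over 40 N, if the wrist force passes 120 N, or if a joint passes its speed limit or range.

ROBOT

A 7-joint arm with a two-finger parallel gripper is mounted at the origin on the work surface. World frame = base frame: x ahead of the robot, y to its left, z up, the work surface at z = 0. Lengths are in m, angles in degrees, forces in N, time in s.
With the tool pointing down it reaches from about 0.4 to 0.85 m from the base axis. Payload 6.9 kg.
Tool frame: the origin (TCP) lies at the very end of the fingers, on their centre line; the grasp point (between the pads) lies 19 mm behind it; x points along the fingers, y is the direction in which the jaws open and shut, and the axes are right-handed (so a half turn about x gives the same grasp; the last joint's range is limited). The gripper opens to 85 mm and grips with 20 to 120 N. Pads are 22 mm wide; open, the fingers measure 114 mm over their backs; the gripper's body (76 mm by 85 mm) begins 54 mm behind the grasp point. The pads swing forward as they close: fully open they stand 13 mm farther back than shut.
Start: joints at [69.127, 29.078, -13.613, 85.955, 7.202, 65.827, -8.869], TCP at [0.283, -0.557, 0.231] pointing down, gripper open.
Joint ranges: [-176.47, 176.47], [-13.61, 117.27], [-81.72, 77.17], [0.22, 143.17], [-87.28, 267.28], [10, 112.55], [-165.47, 165.47]. Speed limits (degrees/s): [136.94, 136.94, 180, 180, 180, 180, 180].

INTERFACE

Orientations are given as a 3x3 rotation matrix whose columns are the frame's x, y, z axes.
In Python, from bench import monitor, viewer, hand_in gives the robot as it stands.
- The arm moves only by the tool carry_out, never from a script. Its argument "motion" is a list that holds one entry, the list of rows, each a list of 7 numbers: the shift along the tool's x, y, z in cm, then the turn, a rotation vector about the tool's x, y, z in rad, then the opening, from 0 (shut) to 1 (fully open). A call has 1 to 20 rows; each row shifts and turns the pose as measured when the row begins, along the tool's axes as they then stand; what a row does not reach is not made up. A row lasts 1/8 s, in which the tool goes at most 62.5 mm and 10.7 degrees, less where a joint would pass 70% of its speed; a pose out of reach is approached as far as the arm can. A call with a gripper value outside its range is refused whole. The fingers move at their own pace and stop on an object; "grip_force" is the grip in N (left out, the last holds). Time passes only in rows, so rows that do not move let the fingers close. It gives the time, the measured TCP pose, the force and the opening at its end, in the units of the state.
- monitor.state(): the state, without advancing time (a new reading comes with each control period).
- viewer.grab_frame(name): name is "side" or "top" or "wrist"; returns a dict with "pixels" (384x512x3 uint8, red, green, blue), "fx", "fy", "cx", "cy" (pixels), "k1" (the pictures are not rectified: a ray, as slopes to the right and down, at radius r is drawn at 1 + k1 r^2 times it, then the intrinsics apply), "origin" and "rotation" of the camera in the world; the wrist camera has in their place "hand_eye" (4x4, takes a point from camera to tool coordinates, whose origin is the TCP and whose axes are the tool frame's). Camera axes: x right, y up, looking along -z (the intrinsics and any distortion apply to the point x, -y, -z); pixel columns grow to the right and rows downward; lengths in m; the calibration is good to about 2 mm. A picture is of the moment at which its call begins: read the wrist's pose just before it. There is no depth.
- hand_in(): hands the job in, once; it reports no verdict.
The state is a dict: "time_s": time; "joint_pos": joint angles; "dq": joint speeds; "effort": joint torques, N m; "tcp_pos": TCP position; "ee_rot": TCP orientation; "wrist_force": force on the tool from outside, world axes, zero at the start; "wrist_torque": the same for the moment, N m; "gripper_width": opening from 0.0 (shut) to 1.0 (fully open).
Only numpy, scipy, OpenCV 4.12 (cv2) and the standard library are available. Lean on these libraries where they do the work, as an engineer would, in place of code of your own. Each camera call takes 0.05 s, during which the arm holds its last target. There are 200 camera calls.

## Working session

There is one attempt and no reset: what is moved stays moved. The work goes in short steps, Python scripts to look and compute and a tool call to move; the robot and the scene stay as the last step left them, time stands still between calls to the robot, and variables do not carry over. Pictures are saved under pics/ and viewed, about 8 in all and at most 12, crops included, and the job is handed in when it is done.

Besides the shell and the picture viewer there is one more tool, called in YAML: its name, and indented under it one key for each argument. carry_out: Moves the arm, as the interface text tells. Its arguments: {"type":"object","properties":{"motion":{"type":"array"},"grip_force":{"type":"number"}},"required":["motion"]}

```bash
mkdir -p pics; cat > h.py <<'E'
import numpy as np, cv2
from bench import monitor, viewer
def grab(n,f):
    s=monitor.state(); d=viewer.grab_frame(n); cv2.imwrite('pics/'+f,d['pixels'][:,:,::-1])
    if n=='wrist':
        T=np.eye(4);T[:3,:3]=s['ee_rot'];T[:3,3]=s['tcp_pos'];T=T@np.array(d['hand_eye']);d['origin']=T[:3,3];d['rotation']=T[:3,:3]
    np.save('pics/'+f[:-4]+'.npy',d,allow_pickle=True); return d
def load(f): return np.load('pics/'+f+'.npy',allow_pickle=True).item()
def ray(d,u,v):
    a=np.array([(u-d['cx'])/d['fx'],(v-d['cy'])/d['fy']]);b=a.copy()
    for _ in range(20): b=a/(1+d['k1']*(b@b))
    return np.array(d['origin']),np.array(d['rotation'])@np.array([b[0],-b[1],-1])
def onz(d,u,v,z):
    o,r=ray(d,u,v); return o+r*(z-o[2])/r[2]
def proj(d,p):
    c=np.array(d['rotation']).T@(np.array(p)-np.array(d['origin']));b=np.array([c[0],-c[1]])/-c[2]
    b=b*(1+d['k1']*(b@b)); return np.array([b[0]*d['fx']+d['cx'],b[1]*d['fy']+d['cy']])
E
python3 - <<'E'
from h import *
print({k:np.round(v,3) for k,v in monitor.state().items()})
for n in('side','top'):
    d=grab(n,n+'0.png');print(n,d['fx'],d['k1'],np.round(d['origin'],3),np.round(d['rotation'],2))
a=np.hstack([cv2.imread('pics/top0.png'),cv2.imread('pics/side0.png')])
E
```

```text
{'time_s': np.float64(0.0), 'joint_pos': array([ 69.128,  29.128, -13.609,  86.006,   7.201,  65.825,  -8.869]), 'dq': array([-0.109, -0.012, -0.016,  0.075, -0.035,  0.022,  0.004]), 'effort': array([-0.0000e+00, -6.2059e+01, -2.1870e+00, -2.4965e+01,  1.3000e-02,
        1.2000e-02,  0.0000e+00]), 'tcp_pos': array([ 0.283, -0.557,  0.23 ]), 'ee_rot': array([[-0.001,  0.453, -0.892],
       [ 0.002, -0.892, -0.453],
       [-1.   , -0.002,  0.   ]]), 'wrist_force': array([ 0.793, -0.692,  0.221]), 'wrist_torque': array([ 0.051, -0.001,  0.022]), 'gripper_width': np.float64(1.0)}
side 470.03032449955845 -0.11138411914649342 [0.285 0.841 0.983] [[-0.94  0.24 -0.25]
 [-0.34 -0.68  0.65]
 [-0.01  0.7   0.72]]
top 392.94585582742246 -0.12227180723525521 [0.39  0.023 1.094] [[ 0.01  0.98 -0.2 ]
 [-1.    0.02  0.03]
 [ 0.03  0.2   0.98]]
```

View pics/top0.png

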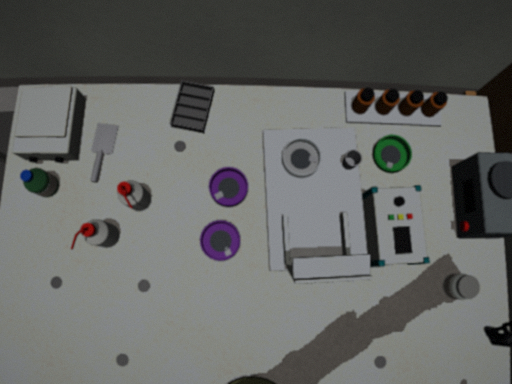

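View pics/side0.png

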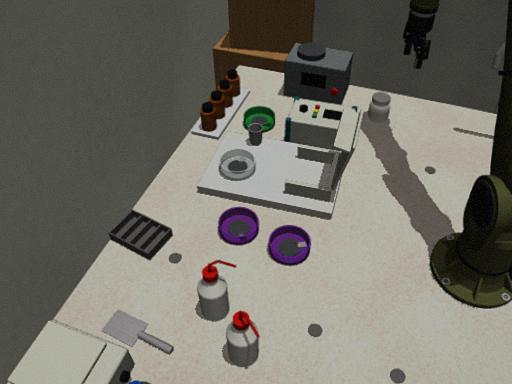

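```bash
python3 - <<'E'
from h import *
a=cv2.imread('pics/top0.png')[115:290,250:440]; b=cv2.imread('pics/side0.png')[95:220,190:370]
cv2.imwrite('pics/c1.png',cv2.resize(np.clip(a*1.3,0,255).astype('u1'),None,fx=3.2,fy=3.2,interpolation=cv2.INTER_CUBIC))
cv2.imwrite('pics/c2.png',cv2.resize(np.clip(b*1.3,0,255).astype('u1'),None,fx=4.4,fy=4.4,interpolation=cv2.INTER_CUBIC))
E
```

```text
(no output)
```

View pics/c1.png

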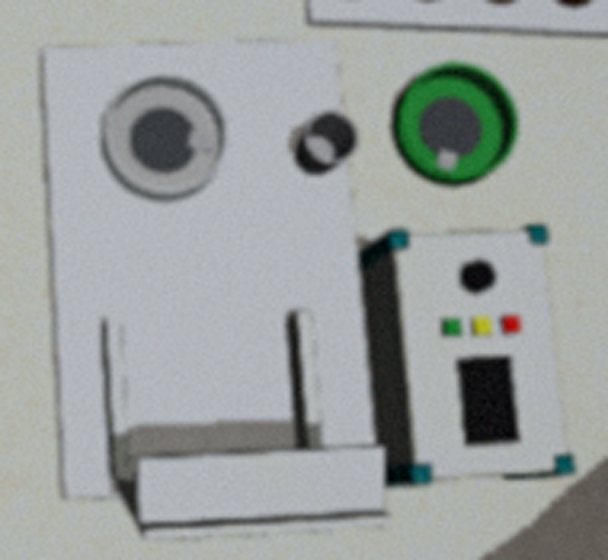

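View pics/c2.png

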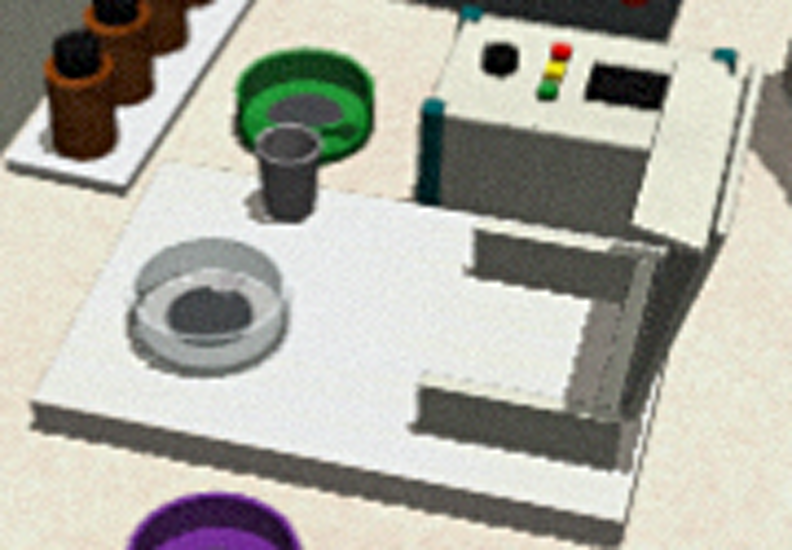

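The crops show the following:
- **Dish:** the clear dish's rim is at about (163,138) in the top crop.
- **Beaker:** it stands right of the dish, at about (325,143).
- **Chamber:** the walls run down to a lid that leans back slightly. The lid's free edge is nearest the viewer, at rows 450–525.
- **Console:** it has four teal posts.
- **Ledge:** corners at (43,47), (340,42) and (62,497).

```bash
python3 - <<'E'
from h import *
d=load('top0'); im=d['pixels']; hsv=cv2.cvtColor(im,cv2.COLOR_RGB2HSV)
c=lambda x,y:(250+x/3.2-.4,115+y/3.2-.4)
W=[];M=[]
for (x,y),m in zip([(400,238),(538,233),(421,473),(565,464)],[(-105,150),(-105,285),(105,150),(105,285)]):
    W.append(onz(d,*c(x,y),.11)[:2]);M.append(m)
for (x,y),m in zip([(43,47),(340,42),(64,497)],[(-300,-125),(-300,145),(100,-125)]):
    W.append(onz(d,*c(x,y),.03)[:2]);M.append(m)
W=np.array(W);M=np.array(M)/1000
def fit(M,W):
    a=M-M.mean(0);b=W-W.mean(0);H=a.T@b;U,S,V=np.linalg.svd(H);R=V.T@np.diag([1,np.linalg.det(V.T@U.T)])@U.T
    return R,W.mean(0)-R@M.mean(0)
R,t=fit(M,W);print('yaw',np.degrees(np.arctan2(R[1,0],R[0,0])),'t',t);print(np.round((W-(M@R.T+t))*1000,1))
np.savez('cl.npz',R=R,t=t)
tocl=lambda p:np.round(R.T@(p[:2]-t)*1000,1)
print('wall tops', [tocl(onz(d,*c(*p),.075)) for p in [(104,320),(124,320),(289,313),(311,313)]])
print('dish rim',onz(d,*c(163,138),.066),tocl(onz(d,*c(163,138),.066)), 'w',np.linalg.norm(onz(d,*c(102,138),.066)-onz(d,*c(225,138),.066)))
print('beaker rim/ base',tocl(onz(d,*c(333,137),.088)),tocl(onz(d,*c(315,150),.03)))
# lid edge : two views
s=load('side0'); cs=lambda x,y:(190+x/4.4-.4,95+y/4.4-.4)
def lid(th,off,r,y): # outer face off 9mm; 
    x=85-r*np.cos(th)+off*np.sin(th); z=78+r*np.sin(th)+off*np.cos(th); p=R@np.array([x/1000,y/1000])+t; return [*p,z/1000]
for th in (1.5,1.57,1.65,1.75,1.85,1.95):
    print(th,[np.round((proj(d,lid(th,o,165,y))-[250,115])*3.2) for o in(9,1) for y in(-86,86)],[np.round((proj(s,lid(th,o,165,y))-[190,95])*4.4) for o in (9,1) for y in (-86,86)])
E
```

```text
yaw -177.04227212614404 t [ 0.50454389 -0.16188889]
[[-8.5 -6.7]
 [-8.8  9. ]
 [11.1 -5.2]
 [10.9  8.7]
 [-2.3 -1.3]
 [-3.3 -2.7]
 [ 0.9 -1.8]]
wall tops [array([-42.6, -86.7]), array([-42. , -70.3]), array([-42.8,  67.6]), array([-42.1,  86.2])]
dish rim [ 0.70187591 -0.12470323  0.066     ] [-199.  -27.] w 0.10598492617911028
beaker rim/ base [-189.6  114.7] [-194.9  114.7]
1.5 [array([137., 466.]), array([386., 454.]), array([136., 454.]), array([385., 442.])] [array([639., 206.]), array([687.,  38.]), array([625., 204.]), array([674.,  37.])]
1.57 [array([138., 483.]), array([387., 471.]), array([137., 471.]), array([386., 459.])] [array([659., 210.]), array([705.,  42.]), array([645., 207.]), array([693.,  40.])]
1.65 [array([138., 503.]), array([388., 490.]), array([138., 491.]), array([388., 479.])] [array([682., 215.]), array([726.,  47.]), array([668., 212.]), array([714.,  44.])]
1.75 [array([139., 527.]), array([389., 514.]), array([139., 515.]), array([388., 503.])] [array([710., 225.]), array([751.,  55.]), array([697., 220.]), array([739.,  51.])]
1.85 [array([140., 551.]), array([388., 538.]), array([139., 539.]), array([389., 526.])] [array([737., 236.]), array([776.,  66.]), array([724., 231.]), array([764.,  61.])]
1.95 [array([140., 573.]), array([387., 560.]), array([140., 562.]), array([388., 549.])] [array([762., 250.]), array([799.,  78.]), array([750., 243.]), array([788.,  72.])]
```

carry_out:
  motion:
    - [[-1, 0, 0, 0.14, 0, 0, 0.5], [-1, 0, 0, 0.14, 0, 0, 0.5], [-1, 0, 0, 0.14, 0, 0, 0.5], [0, 0, 0, 0, 0, 0, 0.5]]

```text
time_s: 0.6
tcp_pos: [0.282, -0.556, 0.2589]
ee_rot: [[-0.003, 0.038, -0.999], [0.006, -0.999, -0.038], [-1.0, -0.006, 0.003]]
wrist_force: [0.2, -0.3, 1.0]
gripper_width: 0.503
```

```bash
cat >> h.py <<'E'
C=np.load('cl.npz');R3=np.eye(3);R3[:2,:2]=C['R'];T3=np.array([*C['t'],0])
def st():
    s=monitor.state();q=np.array(s['ee_rot']);p=np.array(s['tcp_pos'])
    print('t',round(float(s['time_s']),2),'cl mm',np.round(R3.T@(p-T3)*1000,1),'F(cl)',np.round(R3.T@s['wrist_force'],2),'w',round(float(s['gripper_width']),2))
    print('tool axes in cl',np.round(R3.T@q,3).tolist());return s,p,q
def goto(x,y,z):
    s,p,q=st();w=R3@np.array([x,y,z])/1000+T3;print('world',np.round(w,3),'shift cm',np.round(q.T@(w-p)*100,2))
E
python3 -c "
from h import *
goto(-292,-27,180)"
```

```text
t 0.6 cl mm [242.6 382.1 258.9] F(cl) [-0.18  0.3   0.95] w 0.5
tool axes in cl [[0.003, 0.013, 1.0], [-0.006, 1.0, -0.013], [-1.0, -0.006, 0.003]]
world [ 0.795 -0.12   0.18 ] shift cm [  7.99 -41.56 -52.94]
```

carry_out:
  motion:
    - [[0, -3.5, -4.4, 0, 0, 0, 0.5], [0, -3.5, -4.4, 0, 0, 0, 0.5], [0, -3.5, -4.4, 0, 0, 0, 0.5], [0, -3.5, -4.4, 0, 0, 0, 0.5], [0, -3.5, -4.4, 0, 0, 0, 0.5], [0, -3.5, -4.4, 0, 0, 0, 0.5], [0, -3.5, -4.4, 0, 0, 0, 0.5], [0, -3.5, -4.4, 0, 0, 0, 0.5], [0, -3.5, -4.4, 0, 0, 0, 0.5], [0, -3.5, -4.4, 0, 0, 0, 0.5], [0, -3.5, -4.4, 0, 0, 0, 0.5], [0, -3, -4.4, 0, 0, 0, 0.5], [0, 0, 0, 0, 0, 0, 0.5]]

```text
time_s: 2.22
tcp_pos: [0.7963, -0.0992, 0.2419]
ee_rot: [[-0.02, 0.08, -0.997], [0.012, -0.997, -0.08], [-1.0, -0.014, 0.019]]
wrist_force: [-0.5, -0.7, 0.5]
gripper_width: 0.499
```

```bash
python3 -c "
from h import *
goto(-294,-27,120)
a=grab('wrist','w1.png');b=grab('side','s1.png')
cv2.imwrite('pics/v1.png',cv2.resize(np.hstack([a['pixels'],b['pixels']])[:,:,::-1],(800,300),interpolation=cv2.INTER_AREA))"
```

```text
t 2.23 cl mm [-294.6  -47.5  241.9] F(cl) [0.52 0.66 0.49] w 0.5
tool axes in cl [[0.02, -0.028, 0.999], [-0.013, 1.0, 0.028], [-1.0, -0.014, 0.019]]
world [ 0.797 -0.12   0.12 ] shift cm [12.17  2.22 -0.12]
```

View pics/v1.png

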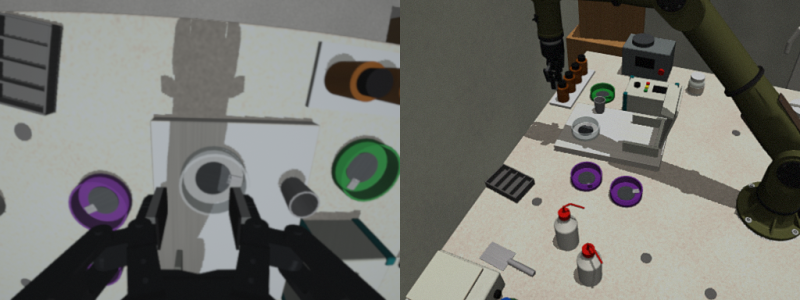

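Wrist view: dish rim centred near (212,180) in the half-size picture, ledge corners (152,118) and (317,121). The side view shows the hand high beyond the dish with a clear path.

```bash
python3 -c "
from h import *
d=load('w1');k=1.28
f=lambda u,v,z:np.round((R3.T@(onz(d,u*k,v*k,z)-T3))[:2]*1000,1)
print('corners',f(152,121,.03),f(317,122,.03));print('dish L/R',f(179,180,.066),f(246,180,.066),'top/bot',f(212,147,.066),f(212,213,.066))
"
```

```text
corners [-296.6 -121.8] [-303.8  136.6]
dish L/R [-214.3  -76.5] [-217.7   25.9] top/bot [-269.5  -28.6] [-155.8  -23. ]
```

carry_out:
  motion:
    - [[2, 0.55, 0, 0.028, 0.02, 0, 0.5], [2.5, 0.55, 0, 0, 0, 0, 0.5], [2.5, 0.55, 0, 0, 0, 0, 0.5], [2.5, 0.5, 0, 0, 0, 0, 0.5], [2.5, 0, 0, 0, 0, 0, 0.5], [2, 0, 0, 0, 0, 0, 0.5], [0, 0, 0, 0, 0, 0, 0.5]]

```text
time_s: 3.2
tcp_pos: [0.7891, -0.1424, 0.1043]
ee_rot: [[0.003, 0.04, -0.999], [0.001, -0.999, -0.04], [-1.0, -0.001, -0.003]]
wrist_force: [0.2, -0.0, -0.3]
gripper_width: 0.5
```

```bash
python3 -c "
from h import *
goto(-295,-26,42)"
```

```text
t 3.2 cl mm [-285.2   -4.8  104.3] F(cl) [-0.2   0.02 -0.25] w 0.5
tool axes in cl [[-0.003, 0.011, 1.0], [-0.001, 1.0, -0.011], [-1.0, -0.001, -0.003]]
world [ 0.798 -0.121  0.042] shift cm [ 6.24 -2.13 -0.93]
```

carry_out:
  motion:
    - [[0, -1.1, -0.6, 0, 0, 0, 0.5], [0, -1, -0.4, 0, 0, 0, 0.5], [1.5, 0, 0, 0, 0, 0, 0.5], [1.5, 0, 0, 0, 0, 0, 0.5], [1.2, 0, 0, 0, 0, 0, 0.5], [0, 0, 0, 0, 0, 0, 0.5]]

```text
time_s: 3.95
tcp_pos: [0.7996, -0.1204, 0.0625]
ee_rot: [[0.007, 0.041, -0.999], [0.0, -0.999, -0.041], [-1.0, -0.0, -0.007]]
wrist_force: [0.5, -0.6, -0.2]
gripper_width: 0.499
```

```bash
python3 -c "
from h import *
goto(-270,-26,42)"
```

```text
t 3.95 cl mm [-296.8  -26.2   62.5] F(cl) [-0.5   0.65 -0.22] w 0.5
tool axes in cl [[-0.007, 0.011, 1.0], [-0.0, 1.0, -0.011], [-1.0, -0.0, -0.007]]
world [ 0.773 -0.122  0.042] shift cm [2.04 0.05 2.69]
```

carry_out:
  motion:
    - [[1, 0, 0, 0, 0, 0, 0.5], [0.9, 0, 0, 0, 0, 0, 0.5], [0.2, 0, 0.2, 0, 0, 0, 0.5], [0, 0, 0.2, 0, 0, 0, 0.5], [0, 0, 0.2, 0, 0, 0, 0.5], [0, 0, 0.2, 0, 0, 0, 0.5], [0, 0, 0.2, 0, 0, 0, 0.5], [0, 0, 0.2, 0, 0, 0, 0.5], [0, 0, 0.2, 0, 0, 0, 0.5], [0, 0, 0, 0, 0, 0, 0.5]]

```text
time_s: 5.2
tcp_pos: [0.7855, -0.1218, 0.0417]
ee_rot: [[0.009, 0.04, -0.999], [-0.0, -0.999, -0.04], [-1.0, 0.001, -0.009]]
wrist_force: [-0.2, 0.5, 0.1]
gripper_width: 0.503
```

```bash
python3 -c "
from h import *
goto(-250,-26,42)
a=grab('wrist','w2.png');b=grab('side','s2.png')
p=b['pixels'][90:240,130:330]
cv2.imwrite('pics/v2.png',np.hstack([cv2.resize(a['pixels'],(400,300),interpolation=cv2.INTER_AREA),cv2.resize(p,(400,300))])[:,:,::-1])"
```

```text
t 5.2 cl mm [-282.6  -25.5   41.7] F(cl) [ 0.19 -0.46  0.11] w 0.5
tool axes in cl [[-0.009, 0.012, 1.0], [0.001, 1.0, -0.012], [-1.0, 0.001, -0.009]]
world [ 0.753 -0.123  0.042] shift cm [-0.06 -0.01  3.26]
```

View pics/v2.png

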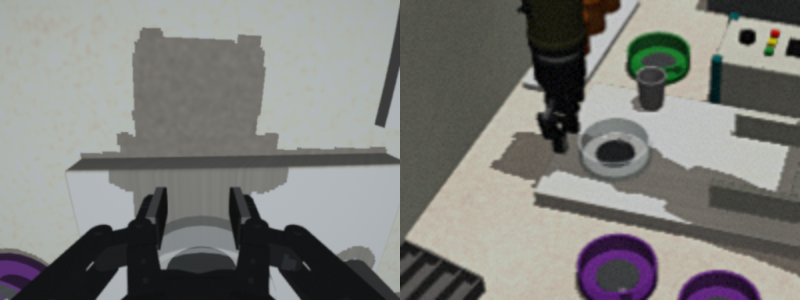

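Fingers straddle the dish's axis: fingertip midpoint at col ~197, dish at ~200. The side view shows a small gap to the dish's far rim. I'll creep into contact.

carry_out:
  motion:
    - [[0, 0, 0.25, 0, 0, 0, 0.5], [0, 0, 0.25, 0, 0, 0, 0.5], [0, 0, 0.25, 0, 0, 0, 0.5], [0, 0, 0.25, 0, 0, 0, 0.5], [0, 0, 0.25, 0, 0, 0, 0.5], [0, 0, 0.25, 0, 0, 0, 0.5], [0, 0, 0.25, 0, 0, 0, 0.5], [0, 0, 0.25, 0, 0, 0, 0.5], [0, 0, 0.25, 0, 0, 0, 0.5], [0, 0, 0.25, 0, 0, 0, 0.5], [0, 0, 0.25, 0, 0, 0, 0.5], [0, 0, 0.25, 0, 0, 0, 0.5], [0, 0, 0.25, 0, 0, 0, 0.5], [0, 0, 0.25, 0, 0, 0, 0.5]]

```text
time_s: 7.05
tcp_pos: [0.7496, -0.1231, 0.0414]
ee_rot: [[0.012, 0.04, -0.999], [-0.0, -0.999, -0.04], [-1.0, 0.001, -0.012]]
wrist_force: [1.1, -0.6, -1.1]
gripper_width: 0.498
```

```bash
python3 -c "
from h import *
goto(-54,0,42)"
```

```text
t 7.05 cl mm [-246.7  -26.1   41.4] F(cl) [-1.06  0.7  -1.14] w 0.5
tool axes in cl [[-0.012, 0.011, 1.0], [0.001, 1.0, -0.011], [-1.0, 0.001, -0.012]]
world [ 0.558 -0.159  0.042] shift cm [-0.29  2.83 19.24]
```

carry_out:
  motion:
    - [[0, 0.05, 0.3, 0, 0, 0, 0.5], [0, 0.08, 0.35, 0, -0.006, 0, 0.5], [0, 0.1, 0.4, 0, -0.006, 0, 0.5], [0, 0.1, 0.45, 0, 0, 0, 0.5], [0, 0.1, 0.45, 0, 0, 0, 0.5], [0, 0.1, 0.45, 0, 0, 0, 0.5], [0, 0.1, 0.45, 0, 0, 0, 0.5], [0, 0.1, 0.45, 0, 0, 0, 0.5], [0, 0.1, 0.45, 0, 0, 0, 0.5], [0, 0.1, 0.45, 0, 0, 0, 0.5], [0, 0.1, 0.45, 0, 0, 0, 0.5], [0, 0.1, 0.4, 0, 0, 0, 0.5], [0, 0.1, 0.35, 0, 0, 0, 0.5], [0, 0.05, 0.3, 0, 0, 0, 0.5], [0, 0, 0.2, 0, 0, 0, 0.5]]

```text
time_s: 8.93
tcp_pos: [0.6867, -0.1391, 0.0413]
ee_rot: [[-0.001, 0.04, -0.999], [-0.0, -0.999, -0.04], [-1.0, 0.0, 0.001]]
wrist_force: [1.5, -0.5, -0.9]
gripper_width: 0.497
```

```bash
python3 -c "
from h import *
goto(-54,0,42)
grab('top','t2.png')
"
```

```text
t 8.93 cl mm [-183.1  -13.3   41.3] F(cl) [-1.52  0.53 -0.87] w 0.5
tool axes in cl [[0.001, 0.012, 1.0], [0.0, 1.0, -0.012], [-1.0, 0.0, 0.001]]
world [ 0.558 -0.159  0.042] shift cm [-0.05  1.48 12.89]
```

carry_out:
  motion:
    - [[0, 0.08, 0.35, 0, 0, 0, 0.5], [0, 0.1, 0.4, 0, 0, 0, 0.5], [0, 0.1, 0.45, 0, 0, 0, 0.5], [0, 0.1, 0.45, 0, 0, 0, 0.5], [0, 0.1, 0.45, 0, 0, 0, 0.5], [0, 0.1, 0.45, 0, 0, 0, 0.5], [0, 0.1, 0.45, 0, 0, 0, 0.5], [0, 0.1, 0.45, 0, 0, 0, 0.5], [0, 0.1, 0.45, 0, 0, 0, 0.5], [0, 0.1, 0.45, 0, 0, 0, 0.5], [0, 0.1, 0.45, 0, 0, 0, 0.5], [0, 0.1, 0.4, 0, 0, 0, 0.5], [0, 0.1, 0.35, 0, 0, 0, 0.5], [0, 0.08, 0.3, 0, 0, 0, 0.5], [0, 0, 0.2, 0, 0, 0, 0.5]]

```text
time_s: 10.85
tcp_pos: [0.6225, -0.1562, 0.0416]
ee_rot: [[-0.001, 0.04, -0.999], [-0.0, -0.999, -0.04], [-1.0, 0.0, 0.001]]
wrist_force: [1.6, 0.9, -1.4]
gripper_width: 0.499
```

```bash
python3 -c "
from h import *
goto(-54,0,42)
a=grab('top','t3.png')['pixels'][110:285,250:425];b=grab('side','s3.png')['pixels'][60:240,170:380]
cv2.imwrite('pics/v3.png',np.hstack([cv2.resize(a,(400,400)),cv2.resize(b,(400,400))])[:,:,::-1])"
```

```text
t 10.85 cl mm [-118.1    0.4   41.6] F(cl) [-1.66 -0.83 -1.4 ] w 0.5
tool axes in cl [[0.001, 0.012, 1.0], [0.0, 1.0, -0.012], [-1.0, 0.0, 0.001]]
world [ 0.558 -0.159  0.042] shift cm [-0.03  0.03  6.41]
```

View pics/v3.png

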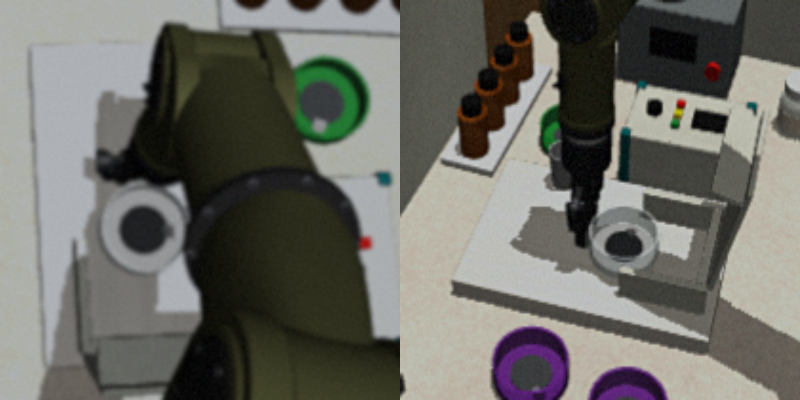

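Top crop: dish rim from col 100 to 190, centre about (145,228), at the chamber mouth. The arm clears the lid and beaker.

```bash
python3 -c "
from h import *
d=load('t3');k=175/400
f=lambda u,v,z:np.round((R3.T@(onz(d,250+u*k-.3,110+v*k-.3,z)-T3))[:2]*1000,1)
print('rim',f(100,228,.066),f(190,228,.066),'top/bot',f(145,184,.066),f(145,273,.066)); print('wall L inner-ish outer',f(74,240,.075))
"
```

```text
rim [-56.6 -54.8] [-52.8  51.2] top/bot [-107.2    1.5] [-2.1 -5.5]
wall L inner-ish outer [-42.3 -86.8]
```

carry_out:
  motion:
    - [[0, 0, 0.35, 0, 0, 0, 0.5], [0, 0, 0.4, 0, 0, 0, 0.5], [0, 0, 0.4, 0, 0, 0, 0.5], [0, 0, 0.4, 0, 0, 0, 0.5], [0, 0, 0.4, 0, 0, 0, 0.5], [0, 0, 0.4, 0, 0, 0, 0.5], [0, 0, 0.4, 0, 0, 0, 0.5], [0, 0, 0.4, 0, 0, 0, 0.5], [0, 0, 0.4, 0, 0, 0, 0.5], [0, 0, 0.4, 0, 0, 0, 0.5], [0, 0, 0.35, 0, 0, 0, 0.5], [0, 0, 0.3, 0, 0, 0, 0.5], [0, 0, 0.25, 0, 0, 0, 0.5], [0, 0, 0.2, 0, 0, 0, 0.5], [0, 0, 0.15, 0, 0, 0, 0.5]]

```text
time_s: 12.82
tcp_pos: [0.5672, -0.1584, 0.0419]
ee_rot: [[-0.001, 0.04, -0.999], [-0.0, -0.999, -0.04], [-1.0, 0.0, 0.001]]
wrist_force: [1.4, -0.4, -1.2]
gripper_width: 0.498
```

```bash
python3 -c "
from h import *
goto(-54,0,42)"
```

```text
t 12.82 cl mm [-62.7  -0.2  41.9] F(cl) [-1.37  0.44 -1.24] w 0.5
tool axes in cl [[0.001, 0.011, 1.0], [0.0, 1.0, -0.011], [-1.0, 0.0, 0.001]]
world [ 0.558 -0.159  0.042] shift cm [-0.01  0.03  0.87]
```

carry_out:
  motion:
    - [[0, 0, 0.12, 0, 0, 0, 0.5], [0, 0, 0.12, 0, 0, 0, 0.5], [0, 0, 0.12, 0, 0, 0, 0.5], [0, 0, 0.12, 0, 0, 0, 0.5], [0, 0, 0.12, 0, 0, 0, 0.5], [0, 0, 0.12, 0, 0, 0, 0.5], [0, 0, 0.1, 0, 0, 0, 0.5]]

```text
time_s: 13.7
tcp_pos: [0.5586, -0.1587, 0.0419]
ee_rot: [[-0.001, 0.04, -0.999], [-0.0, -0.999, -0.04], [-1.0, 0.0, 0.001]]
wrist_force: [1.0, 0.4, -0.5]
gripper_width: 0.504
```

```bash
python3 -c "
from h import *
goto(-54,0,42)
a=grab('top','t4.png')['pixels'][185:265,275:355];b=grab('side','s4.png')['pixels'][110:220,260:370]
cv2.imwrite('pics/v4.png',np.hstack([cv2.resize(a,(400,400),interpolation=2),cv2.resize(b,(400,400),interpolation=2)])[:,:,::-1])"
```

```text
t 13.7 cl mm [-54.1  -0.4  41.9] F(cl) [-0.97 -0.3  -0.48] w 0.5
tool axes in cl [[0.001, 0.011, 1.0], [0.0, 1.0, -0.011], [-1.0, 0.0, 0.001]]
world [ 0.558 -0.159  0.042] shift cm [-0.01  0.04  0.01]
```

View pics/v4.png

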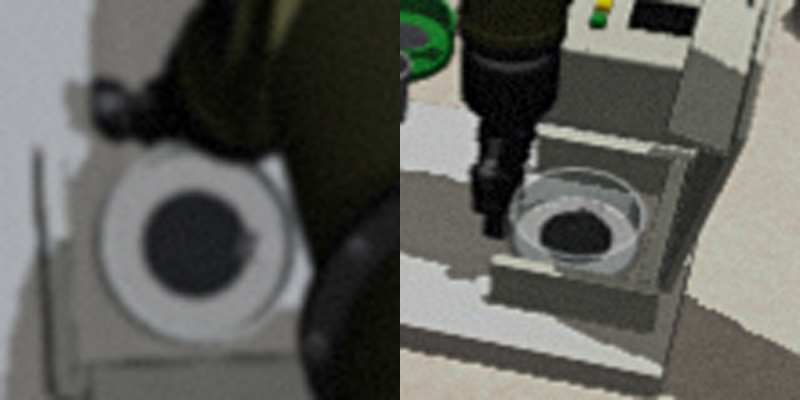

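Top crop (5x): dish rim from row 143 to 340 and col 100 to 293; a dark line, the back wall's front edge, is at row ~357. Side crop: the dish lies inside the chamber near the back wall.

```bash
python3 -c "
from h import *
d=load('t4')
f=lambda u,v,z:np.round((R3.T@(onz(d,275+u/5-.4,185+v/5-.4,z)-T3))[:2]*1000,1)
print('rim',f(100,242,.066),f(293,242,.066),'top/bot',f(195,143,.066),f(195,340,.066)); print('wall line',f(195,357,.075),f(195,357,.066),'wall end',f(37,148,.075))
"
```

```text
rim [  6.2 -55.3] [10.2 47.5] top/bot [-44.6  -1.4] [59.5 -8.2]
wall line [ 68.7 -10.3] [68.3 -8.7] wall end [-43.7 -86.9]
```

carry_out:
  motion:
    - [[0, 0, 0.1, 0, 0, 0, 0.5], [0, 0, 0.1, 0, 0, 0, 0.5], [0, 0, 0.08, 0, 0, 0, 0.5], [0, 0, 0, 0, 0, 0, 0.5], [0, 0, 0, 0, 0, 0, 0.5]]

```text
time_s: 14.42
tcp_pos: [0.5555, -0.1589, 0.0419]
ee_rot: [[-0.001, 0.04, -0.999], [-0.0, -0.999, -0.04], [-1.0, 0.0, 0.001]]
wrist_force: [1.9, 0.4, -0.7]
gripper_width: 0.495
```

```bash
python3 -c "
from h import *
goto(-75,0,150)"
```

```text
t 14.43 cl mm [-51.1  -0.4  41.9] F(cl) [-1.9  -0.33 -0.71] w 0.49
tool axes in cl [[0.001, 0.011, 1.0], [0.0, 1.0, -0.011], [-1.0, 0.0, 0.001]]
world [ 0.579 -0.158  0.15 ] shift cm [-10.81   0.02  -2.39]
```

carry_out:
  motion:
    - [[0, 0, -0.5, 0, 0, 0, 0.5], [0, 0, -1.2, 0, 0, 0, 0.5], [0, 0, -1.5, 0, 0, 0, 0.5], [0, 0, -1, 0, 0, 0, 0.5], [-3, 0, 0, 0, 0, 0, 0.5], [-5, 0, 0, 0, 0, 0, 0.5], [-5, 0, 0, 0, 0, 0, 0.5], [-5, 0, 0, 0, 0, 0, 0.5], [-5, 0, 0, 0, 0, 0, 0.5], [-4, 0, 0, 0, 0, 0, 0.5], [-2, 0, 0, 0, 0, 0, 0.7], [0, 0, 0, 0, 0, 0, 1]]

```text
time_s: 15.92
tcp_pos: [0.6026, -0.156, 0.3404]
ee_rot: [[-0.005, 0.042, -0.999], [0.001, -0.999, -0.042], [-1.0, -0.002, 0.005]]
wrist_force: [0.1, -0.7, -0.5]
gripper_width: 0.887
```

```bash
python3 -c "
from h import *
goto(93,0,300);print(monitor.state()['joint_pos'])"
```

```text
t 15.93 cl mm [-98.3  -0.8 340.4] F(cl) [-0.07  0.73 -0.51] w 0.89
tool axes in cl [[0.005, 0.01, 1.0], [-0.002, 1.0, -0.01], [-1.0, -0.002, 0.005]]
world [ 0.412 -0.167  0.3  ] shift cm [ 4.14  0.28 19.11]
[ 19.4422942   25.61216087 -12.17413537  74.54195204   5.26624662
  80.67421861 -80.05249058]
```

carry_out:
  motion:
    - [[0, 0, 0, -0.16, 0, 0, 1], [0, 0, 0, -0.175, 0, 0, 1], [0, 0, 0, -0.175, 0, 0, 1], [0, 0, 0, -0.175, 0, 0, 1], [0, 0, 0, -0.175, 0, 0, 1], [0, 0, 0, -0.175, 0, 0, 1], [0, 0, 0, -0.175, 0, 0, 1], [0, 0, 0, -0.175, 0, 0, 1], [0, 0, 0, -0.175, 0, 0, 1], [0, 0, 0, 0, 0, 0, 1]]

```text
time_s: 17.18
tcp_pos: [0.5991, -0.1547, 0.324]
ee_rot: [[-0.028, 0.996, 0.083], [0.008, 0.083, -0.996], [-1.0, -0.027, -0.01]]
wrist_force: [-0.4, -0.0, 0.2]
gripper_width: 1.004
```

```bash
python3 -c "
from h import *
goto(93,0,300);print(monitor.state()['joint_pos'])
a=grab('top','t5.png')['pixels'][185:285,275:375];b=grab('side','s5.png')['pixels'][110:220,260:370]
cv2.imwrite('pics/v5.png',np.hstack([cv2.resize(a,(400,400),interpolation=2),cv2.resize(b,(400,400),interpolation=2)])[:,:,::-1])"
```

```text
t 17.18 cl mm [-94.8  -2.3 324. ] F(cl) [ 0.4  -0.01  0.22] w 1.0
tool axes in cl [[0.027, -0.999, -0.032], [-0.009, -0.032, 0.999], [-1.0, -0.027, -0.01]]
world [ 0.412 -0.167  0.3  ] shift cm [  2.91 -18.7   -0.34]
[ 31.61447941  28.61100694 -33.91620204  75.54686782  15.24056509
  82.03867188   3.24156874]
```

View pics/v5.png

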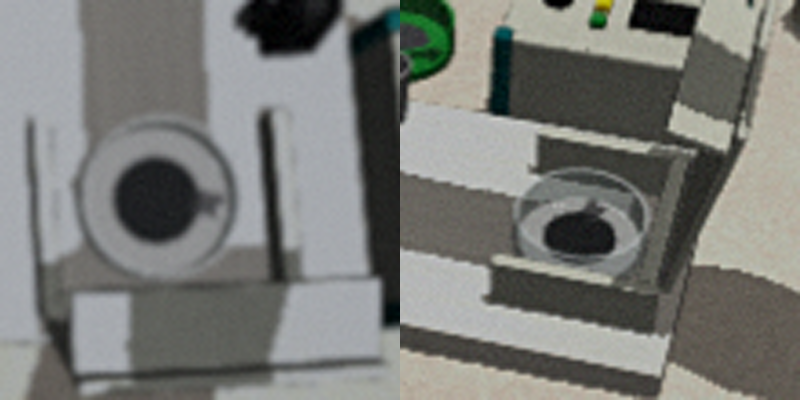

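Top crop (4x): dish rim from col 78 to 237 and row 115 to 277, right against the line of the back wall; lid still leaning back. Next I move the open jaws over the lid edge.

carry_out:
  motion:
    - [[0, -2.5, 0, 0, 0, 0, 1], [0, -4, 0, 0, 0, 0, 1], [0, -4, 0, 0, 0, 0, 1], [0, -4, 0, 0, 0, 0, 1], [0, -3, 0, 0, 0, 0, 1], [0, -1.2, 0, 0, 0, 0, 1], [0, 0, 0, 0, 0, 0, 1]]

```text
time_s: 18.15
tcp_pos: [0.4075, -0.1678, 0.3272]
ee_rot: [[-0.028, 0.998, 0.057], [0.008, 0.057, -0.998], [-1.0, -0.028, -0.01]]
wrist_force: [0.9, 0.3, 0.6]
gripper_width: 0.995
```

```bash
python3 -c "
from h import *
d=load('t5')
f=lambda u,v,z:np.round((R3.T@(onz(d,275+u/4-.4,185+v/4-.4,z)-T3))[:2]*1000,1)
print('rim',f(78,196,.066),f(237,196,.066),f(157,115,.066),f(157,277,.066))
goto(93,0,270)
a=grab('wrist','w6.png')['pixels'];b=grab('side','s6.png')['pixels'][60:210,250:400]
cv2.imwrite('pics/v6.png',np.hstack([cv2.resize(a,(400,300),interpolation=3),cv2.resize(b,(300,300),interpolation=2)])[:,:,::-1])"
```

```text
rim [  7.7 -56.7] [11.9 49.2] [-44.2  -0.8] [62.8 -7.7]
t 18.15 cl mm [ 97.2   0.9 327.2] F(cl) [-0.88 -0.22  0.62] w 1.0
tool axes in cl [[0.028, -1.0, -0.005], [-0.01, -0.006, 1.0], [-1.0, -0.028, -0.01]]
world [ 0.412 -0.167  0.27 ] shift cm [ 5.7   0.58 -0.03]
```

View pics/v6.png

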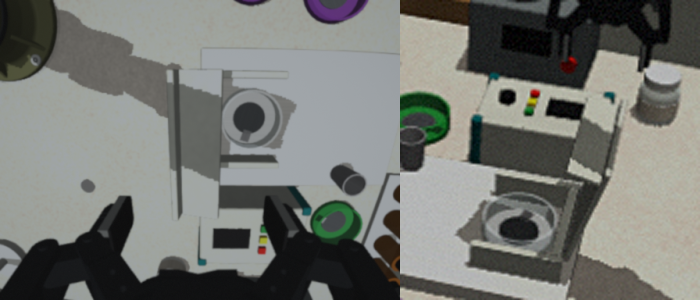

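```bash
python3 -c "
from h import *
d=load('w6');k=1.28
f=lambda u,v,z:np.round((R3.T@(onz(d,u*k,v*k,z)-T3))[:2]*1000,1)
for z in (.235,.243): print(z,'outer',f(167,70,z),f(174,219,z),'inner',f(178,70,z),f(184,219,z),'skirt tip',f(222,70,z),f(219,211,z))
"
```

```text
0.235 outer [130.4 -83.9] [128.3  85.5] inner [119.7 -83.9] [116.3  85.2] skirt tip [ 77.2 -84.1] [74.8 73. ]
0.243 outer [129.2 -83.8] [127.1  79.8] inner [118.8 -83.8] [115.5  79.5] skirt tip [ 77.8 -84. ] [75.5 67.7]
```

carry_out:
  motion:
    - [[2, 0, 0, 0, 0, 0, 1], [2.5, 0, 0, 0, 0, 0, 1], [2.5, 0, 0, 0, 0, 0, 1], [2, 0, 0, 0, 0, 0, 1], [1.3, 0, 0, 0, 0, 0, 1], [0.8, 0, 0, 0, 0, 0, 1], [0, 0, 0, 0, 0, 0, 1]]

```text
time_s: 19.12
tcp_pos: [0.4134, -0.1644, 0.2116]
ee_rot: [[-0.024, 0.998, 0.062], [0.014, 0.062, -0.998], [-1.0, -0.023, -0.015]]
wrist_force: [0.3, -0.4, 0.4]
gripper_width: 1.001
```

```bash
python3 -c "
from h import *
goto(93,0,213)
a=grab('wrist','w7.png')['pixels'];b=grab('side','s7.png')['pixels'][40:190,250:400]
cv2.imwrite('pics/v7.png',np.hstack([cv2.resize(a,(400,300),interpolation=3),cv2.resize(b,(300,300),interpolation=2)])[:,:,::-1])"
```

```text
t 19.12 cl mm [ 91.1  -2.2 211.6] F(cl) [-0.29  0.42  0.35] w 1.0
tool axes in cl [[0.023, -1.0, -0.01], [-0.015, -0.011, 1.0], [-1.0, -0.023, -0.015]]
world [ 0.412 -0.167  0.213] shift cm [-0.14 -0.19  0.21]
```

View pics/v7.png

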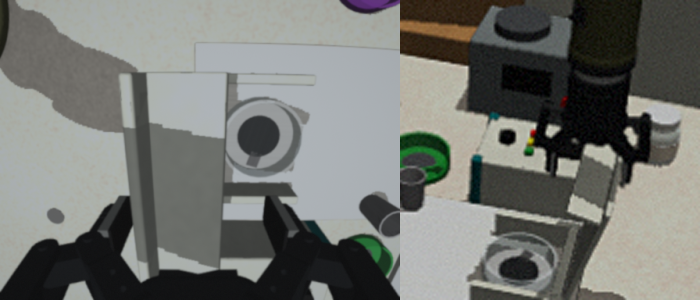

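carry_out:
  motion:
    - [[0, 0.3, 0, 0, 0, 0, 1], [0, 0.4, 0, 0, 0, 0, 1], [0, 0.6, 0, 0, 0, 0, 1], [0, 0.8, 0, 0, 0, 0, 1], [0, 1, 0, 0, 0, 0, 1], [0, 1, 0, 0, 0, 0, 1], [0, 1, 0, 0, 0, 0, 1], [0, 1, 0, 0, 0, 0, 1], [0, 1, 0, 0, 0, 0, 1], [0, 0.6, 0, 0, 0, 0, 1]]

```text
time_s: 20.48
tcp_pos: [0.4946, -0.1601, 0.2106]
ee_rot: [[-0.026, 0.998, 0.06], [0.012, 0.061, -0.998], [-1.0, -0.025, -0.014]]
wrist_force: [-1.9, 0.1, -1.4]
gripper_width: 1.0
```

```bash
python3 -c "
from h import *
goto(-31,0,196)
a=grab('wrist','w8.png')['pixels'];b=grab('side','s8.png')['pixels'][40:190,250:400]
cv2.imwrite('pics/v8.png',np.hstack([cv2.resize(a,(400,300),interpolation=3),cv2.resize(b,(300,300),interpolation=2)])[:,:,::-1])"
```

```text
t 20.48 cl mm [  9.8  -2.3 210.6] F(cl) [ 1.94 -0.23 -1.43] w 1.0
tool axes in cl [[0.025, -1.0, -0.009], [-0.013, -0.009, 1.0], [-1.0, -0.025, -0.014]]
world [ 0.536 -0.16   0.196] shift cm [1.35 4.11 0.29]
```

View pics/v8.png

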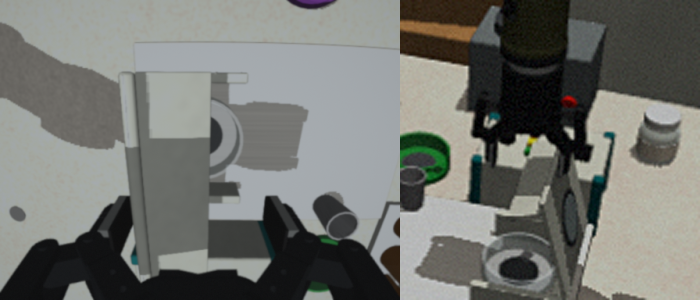

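Wrist view: the left finger is behind the lid and has pulled it forward past upright. The side view shows the lid at roughly 1.3 rad with the dish untouched. That is 12 pictures viewed, so from here I work by numbers only. I continue along the arc.

carry_out:
  motion:
    - [[0.15, 0.6, 0, 0, 0, 0, 1], [0.2, 0.75, 0, 0, 0, 0, 1], [0.25, 0.7, 0, 0, 0, 0, 1], [0.25, 0.7, 0, 0, 0, 0, 1], [0.35, 0.68, 0, 0, 0, 0, 1], [0.35, 0.68, 0, 0, 0, 0, 1], [0.4, 0.64, 0, 0, 0, 0, 1], [0.4, 0.64, 0, 0, 0, 0, 1], [0.45, 0.6, 0, 0, 0, 0, 1], [0.45, 0.6, 0, 0, 0, 0, 1]]

```text
time_s: 21.82
tcp_pos: [0.5645, -0.1558, 0.1748]
ee_rot: [[-0.023, 0.998, 0.06], [0.011, 0.06, -0.998], [-1.0, -0.023, -0.013]]
wrist_force: [-2.2, -1.0, 0.3]
gripper_width: 1.001
```

```bash
python3 -c "
from h import *
goto(-55.5,-2,179)
d=grab('side','s9.png')"
```

```text
t 21.82 cl mm [-60.2  -3.  174.8] F(cl) [2.27 0.88 0.3 ] w 1.0
tool axes in cl [[0.023, -1.0, -0.008], [-0.013, -0.009, 1.0], [-1.0, -0.023, -0.013]]
world [ 0.56  -0.157  0.179] shift cm [-0.41 -0.48  0.09]
```

carry_out:
  motion:
    - [[0.3, 0.32, 0, 0, 0, 0, 1], [0.35, 0.32, 0, 0, 0, 0, 1], [0.57, 0.5, 0, 0, 0, 0, 1], [0.58, 0.48, 0, 0, 0, 0, 1], [0.6, 0.44, 0, 0, 0, 0, 1], [0.62, 0.42, 0, 0, 0, 0, 1], [0.65, 0.38, 0, 0, 0, 0, 1], [0.66, 0.36, 0, 0, 0, 0, 1], [0.68, 0.31, 0, 0, 0, 0, 1], [0.5, 0.2, 0, 0, 0, 0, 1]]

```text
time_s: 23.12
tcp_pos: [0.6043, -0.1527, 0.1148]
ee_rot: [[-0.021, 0.998, 0.06], [0.012, 0.06, -0.998], [-1.0, -0.021, -0.013]]
wrist_force: [-0.8, 0.3, 0.9]
gripper_width: 1.002
```

```bash
python3 -c "
from h import *
from scipy.optimize import brentq
goto(-98,-2,118)
s,p,q=st();c=R3.T@(p-T3)*1000
print('theta if in contact',brentq(lambda t:np.sin(t)*(c[0]+42.5-85)+np.cos(t)*(c[2]+13-78)-9,-.3,1.5))"
```

```text
t 23.12 cl mm [-100.1   -4.   114.8] F(cl) [ 0.83 -0.31  0.88] w 1.0
tool axes in cl [[0.021, -1.0, -0.008], [-0.013, -0.009, 1.0], [-1.0, -0.021, -0.013]]
world [ 0.602 -0.155  0.118] shift cm [-0.32 -0.22  0.19]
t 23.12 cl mm [-100.1   -4.   114.8] F(cl) [ 0.83 -0.31  0.88] w 1.0
tool axes in cl [[0.021, -1.0, -0.008], [-0.013, -0.009, 1.0], [-1.0, -0.021, -0.013]]
theta if in contact 0.27604513957942417
```

carry_out:
  motion:
    - [[0.5, 0.15, 0, 0, 0, 0, 1], [0.6, 0.15, 0, 0, 0, 0, 1], [0.6, 0.1, 0, 0, 0, 0, 1], [0.5, 0.1, 0, 0, 0, 0, 1], [0.4, 0.05, 0, 0, 0, 0, 1], [0.3, 0.05, 0, 0, 0, 0, 1], [0.3, 0, 0, 0, 0, 0, 1]]

```text
time_s: 24.0
tcp_pos: [0.6111, -0.1516, 0.0809]
ee_rot: [[-0.019, 0.998, 0.06], [0.012, 0.06, -0.998], [-1.0, -0.018, -0.013]]
wrist_force: [0.8, -0.1, 0.6]
gripper_width: 1.001
```

```bash
cat >> h.py <<'E'
def th():
    from scipy.optimize import brentq
    s,p,q=st();c=R3.T@(p-T3)*1000
    print('theta if in contact',brentq(lambda t:np.sin(t)*(c[0]+42.5-85)+np.cos(t)*(c[2]+13-78)-9,-.5,1.5))
E
python3 -c "
from h import *
th()"
```

```text
t 24.0 cl mm [-107.    -4.8   80.9] F(cl) [-0.8   0.19  0.62] w 1.0
tool axes in cl [[0.018, -1.0, -0.008], [-0.013, -0.009, 1.0], [-1.0, -0.018, -0.013]]
theta if in contact 0.04574065030428564
```

carry_out:
  motion:
    - [[0.2, 0, 0, 0, 0, 0, 1], [0.2, 0, 0, 0, 0, 0, 1], [0.2, 0, 0, 0, 0, 0, 1], [0.2, 0, 0, 0, 0, 0, 1]]

```text
time_s: 24.5
tcp_pos: [0.6113, -0.1514, 0.0729]
ee_rot: [[-0.018, 0.998, 0.06], [0.012, 0.06, -0.998], [-1.0, -0.018, -0.013]]
wrist_force: [-1.6, 0.0, 18.3]
gripper_width: 1.0
```

```bash
python3 -c "
from h import *
th()"
```

```text
t 24.5 cl mm [-107.2   -5.    72.9] F(cl) [ 1.64 -0.13 18.27] w 1.0
tool axes in cl [[0.018, -1.0, -0.008], [-0.013, -0.009, 1.0], [-1.0, -0.018, -0.013]]
theta if in contact -0.007434371252922005
```

Solid 18 N stop at the height expected for a shut lid. Back off upward and clear the view for a numeric check.

carry_out:
  motion:
    - [[-0.3, 0, 0, 0, 0, 0, 1], [-1.5, 0, 0, 0, 0, 0, 1], [-3, 0, 0, 0, 0, 0, 1], [-4, 0, 0, 0, 0, 0, 1], [-4, 0, 0, 0, 0, 0, 1], [-4, 0, 4, 0, 0, 0, 1], [-3, 0, 5, 0, 0, 0, 1], [0, 0, 5, 0, 0, 0, 1], [0, 0, 5, 0, 0, 0, 1], [0, 0, 5, 0, 0, 0, 1], [0, 0, 0, 0, 0, 0, 1]]

```text
time_s: 25.88
tcp_pos: [0.6296, -0.3973, 0.2832]
ee_rot: [[-0.014, 0.998, 0.066], [0.012, 0.066, -0.998], [-1.0, -0.013, -0.013]]
wrist_force: [-0.4, 0.9, -0.2]
gripper_width: 1.0
```

```bash
python3 - <<'E'
from h import *
st()
d=grab('top','t9.png'); s=grab('side','s9b.png')
# shut-lid prediction: free edge and top corners, vs strongest image edge along short lines
def W(x,y,z): return R3@np.array([x,y,z])/1000+T3
for name,cam in(('top',d),('side',s)):
    g=cv2.GaussianBlur(cv2.cvtColor(cam['pixels'],cv2.COLOR_RGB2GRAY),(3,3),0).astype(float)
    for y in(-70,-45,-20,20,45,70):
        xs=np.arange(-110,-50,1.);uv=np.array([proj(cam,W(x,y,87)) for x in xs],np.float32)
        v=cv2.remap(g.astype(np.float32),uv[:,:1],uv[:,1:],cv2.INTER_LINEAR)[:,0]
        print(name,y,np.round(v[::4]).astype(int))
E
```

```text
t 25.88 cl mm [-112.8  241.6  283.2] F(cl) [ 0.38 -0.88 -0.2 ] w 1.0
tool axes in cl [[0.013, -1.0, -0.014], [-0.013, -0.014, 1.0], [-1.0, -0.013, -0.013]]
top -70 [143 143 143 142 143 142 142 137 136 140 142 142 142 143 142]
top -45 [143 142 142 142 143 142 141 134 130 138 142 142 142 143 142]
top -20 [142 142 143 143 142 142 143 141 138 140 141 142 141 142 142]
top 20 [142 143 142 142 142 142 141 133 130 140 143 142 142 142 142]
top 45 [142 143 142 142 142 141 141 139 137 140 142 142 141 141 141]
top 70 [142 142 142 142 142 142 140 133 133 141 143 142 142 141 142]
side -70 [179 179 181 180 179 180 180 178 170 169 173 173 172 172 173]
side -45 [179 178 179 180 179 179 179 177 168 167 170 171 171 172 172]
side -20 [178 180 179 179 180 180 182 179 169 168 170 170 170 170 171]
side 20 [179 180 180 180 179 179 180 176 170 172 177 177 177 176 176]
side 45 [179 179 179 179 179 178 180 178 172 175 178 177 177 177 177]
side 70 [136 141 139 129 129 138 128 107 131 171 183 181 179 181 180]
```

```bash
python3 - <<'E'
from h import *
from bench import hand_in
a=load('top0')['pixels'].astype(int);b=load('t9')['pixels'].astype(int)
for n,(u,v) in dict(beaker=(351,160),wa=(131,195),wb=(92,234)).items():
    print(n,np.abs(a[v-14:v+14,u-16:u+16]-b[v-14:v+14,u-16:u+16]).mean())
print(hand_in())
E
```

```text
beaker 2.543154761904762
wa 2.4758184523809526
wb 2.5383184523809526
the job is handed in; nothing more can be done
None
```

I pushed the dish along the ledge into the chamber and swung the lid shut over it, then handed the job in. My checks agree with that result, but the hand-in gives no verdict.

- **Dish:** I pushed it from behind with the half-open fingers. Wrist force read at most about 2 N at the end of each pushing move. The last camera check, with the lid still up, put its centre at x ≈ 9–10 mm, where over 3 mm is needed and 13 mm touches the back wall. I could not see the dish once the lid was shut.
- **Lid:** I hooked its free edge with one finger of the open gripper and brought it down along its arc at about 0.5 rad/s. It met a firm stop at 18 N, at an angle of about 0. After I backed off, both camera views showed its free edge within about 4 mm of where it lies when shut.
- **Beaker and wash bottles:** the top view around each one is unchanged from the start, apart from image noise.
- **Disagreements:** the calibration seems off by about 1 to 3 mm along the cleaner's x. One early wrist-camera reading of the dish differed from the top view by about 10 mm, and later views did not confirm it.

The run took about 26 s of the 61 s allowed.

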